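# Load a line reel onto the bent arm of the line winder

### The arm

A 7-joint arm with a two-finger parallel gripper is mounted at the origin on the work surface. World frame = base frame: x ahead of the robot, y to its left, z up, the work surface at z = 0. Lengths are in m, angles in rad, forces in N, time in s.
With the tool pointing down it reaches from about 0.4 to 0.85 m from the base axis. Payload 4.5 kg.
Tool frame: the origin (TCP) lies between the finger pads; the fingertips stand 19 mm ahead of it and the grasp point (between the pads) is the TCP (r.tips_ahead is the distance from the TCP to the fingertips, in m); z points along the fingers, y is the line along which they close (so a half turn about z gives the same grasp; the last joint's range is limited). The gripper opens to 88 mm and grips with 3 to 60 N. Pads are 18 mm wide; open, the fingers measure 123 mm over their backs; the gripper's body (75 mm by 187 mm) begins 45 mm behind the grasp point.
Start: joints at [-1.096, 0.689, -0.195, 1.565, 0.157, 0.902, -0.215], TCP at [0.267, 0.565, 0.258] pointing down, gripper open.
Joint ranges: [-3.01, 3.01], [-0.46, 2.08], [-1.47, 1.51], [0.13, 2.56], [-1, 4.14], [0.04, 2.09], [-2.66, 2.66]. Speed limits (rad/s): [2.57, 2.57, 3.14, 3.14, 3.14, 3.14, 3.14].

### API

Orientations are given as a unit quaternion [x, y, z, w].
In Python, from plant import r, cams, models gives the robot as it stands. The module is installed in compiled form; this text tells all that it offers.
- The arm moves only by the tool jog_arm, never from a script. Its arguments are lists of equal length, an entry for each row: "turn": the turn, a rotation vector about the tool's x, y, z in rad, a list of three; "translation": the shift along the tool's x, y, z in m, a list of three; "grip": the closure, from 0 (fully open) to 1 (shut). In form: {"turn": [[ax, ay, az], ...], "translation": [[tx, ty, tz], ...], "grip": [grip, ...]}. A call has 1 to 20 rows; each row is the pose to reach, as a shift and turn from the pose commanded when the call began, along the tool's axes at that moment; what a row does not reach only later rows make up. A row lasts 1/8 s, in which the tool goes at most 62.5 mm and 10.7 degrees, less where a joint would pass 70% of its speed; a pose out of reach is approached as far as the arm can. A call with a gripper value outside its range is refused whole. The fingers move at their own pace and stop on an object; "force" is the grip in N (left out, the last holds). Time passes only in rows, so rows that repeat a pose let the fingers close. It gives the time, the measured TCP pose, the force, the opening and the grip force at its end, in the units of the state.
- r.get_state(): the state, without advancing time (a new reading comes with each control period).
- cams.snapshot(name): name is "scene" or "side" or "wrist"; returns the picture (480x640x3 uint8, red, green, blue); there is no depth.
- cams.camera_params(name): a dict with "fx", "fy", "cx", "cy" (pixels), "eye" and "orientation" of the camera in the world. Camera axes: x right, y up, looking along -z (the intrinsics and any distortion apply to the point x, -y, -z); pixel columns grow to the right and rows downward; lengths in m; the calibration is good to about 2 mm. A picture is of the moment at which its call begins: read the wrist's pose just before it. camera_params takes no time and is no camera call; for the wrist camera it gives the pose at the moment of the call.
- r.finish_job(): hands the job in; it is judged then, once.
Trained networks look in the newest picture that a camera, given by its name, has taken for a name from the list of things; names that differ only in an ending like _2 or _b are one class to them, and where a whole thing is asked for, a point or a joint stands for the part that bears it (a point fixed in the world has none). Each returns a list of dicts, best first, with "p" (0 to 1); they miss things now and then, are a little off and sometimes report something else, mostly with a low value. They report only what shows in the picture. A call takes as long as a camera call.
- models.find_in(camera, name): "position" ([x, y, z] in m, in world coordinates, good to about 4 mm: the middle of the surface that is visible of it).
- models.masks_of(camera, name): "pixels" (480x640 bool, what is visible of it).
- models.place_of(camera, name): "position" ([x, y, z] in m, in world coordinates, good to about 4 mm: a listed point, or the origin of a listed thing).
The state is a dict: "clock": time; "q": joint angles; "qd": joint speeds; "joint_torque": joint torques, N m; "tool_pos": TCP position; "eef_rot": TCP orientation; "contact_force": force on the tool from outside, world axes, zero at the start; "moment": the same for the moment, N m; "opening": opening from 0.0 (shut) to 1.0 (fully open); "finger_force": force on a finger pad.
Only numpy, scipy, OpenCV 4.12 (cv2) and the standard library are available. Lean on these libraries where they do the work, as an engineer would, in place of code of your own. Each camera call takes 0.05 s, during which the arm holds its last target. There are 200 camera calls.

### The job

Take the empty orange line reel out of the chute's mouth, thread it over the red upturned end of the line winder's bent arm and work it round the bend, turning it with the arm and keeping hold of it so that it does not run down by itself. On the level part turn it about the arm until the drive plate's pin slips into one of the windows in the reel's end, push it fully home, flat against the plate, and let go. The winder is not bolted down, so do not force the reel and shove or tip the winder, and leave the things standing about where they are.

Things in the scene. Friction and masses are not known exactly. Their poses are not given: they have to be found in the camera images.
- reel_center (a point): centre of the empty orange line reel, lying in the chute against the lip, bore (x axis) up the slope. 84 mm long. Each end: a square plate 72 x 72 x 6 mm, bore 24 mm, with 8 windows evenly round it between 8 mm spokes (a spoke towards the middle of each side and each corner). Between: hollow eight-sided core, 72 mm long, 40 mm across flats, to grip; two flats stand along the chute's sides. 0.1-0.21 kg
- chute: bare sheet-metal chute, fixed, sloping 30 degrees down to its mouth. Origin on the shelf below the lip's inner face at the mouth; x is level and points uphill, z up. Its floor is 45 mm above the shelf at the origin, 150 mm wide between side walls 30 mm high, and 420 mm long; lip 22 mm high, square to the floor; a hood covers only the top 70 mm
- stand: green line winder (4.3 kg) with a bent steel arm, loose on the shelf: a level push of about 20 N moves it. Origin on the shelf below the front face of its drive plate; x level, along the arm from the plate towards the free end, z up. Base plate 240 x 130 x 16 mm, from x = -65 to 175 mm, flat on the shelf. The arm, a round rod 16 mm thick, lies wholly in the plane y = 0 and does not turn
- plate_face (a point): on the rod's axis at the front face of the steel drive plate (gear, 84 mm across), 120 mm above the shelf; the reel is home with its end flat on this face. A round-nosed pin, 7 mm thick, stands 7 mm out of the face, 26 mm from the axis, up to 12 degrees either side of straight up (not given: look or feel); the plate is locked by its worm gear. Axes as the stand's
- bend_start (a point): on the rod's axis where its level part ends and the bend begins, 115 mm from the drive plate's face. From here the axis curves upward along an arc of 150 mm radius (centre 150 mm straight above this point) through 40 degrees, then runs straight on, 40 degrees above level, for 50 mm to the rounded end. Axes as the stand's
- rod_tip: the very end of the arm's upturned free end (red cap, 16 mm thick), 250 mm along x from the drive plate's face and 187 mm above the shelf; its x points outward along the arm, 40 degrees above level, its y as the stand's
- cup: tin mug, 76 mm across, 85 mm high, a bystander. Origin at the centre of its underside
- clip1: blue plastic sonde clip lying flat, 78 x 24 x 20 mm, a bystander. Origin at its underside's centre
- clip2: the other blue sonde clip, the same
- washers: stack of steel ballast washers, 56 mm across, 35 mm high, a bystander. Origin at its underside's centre
- stopper: black rubber stopper, 56 mm across its top, 44 mm high, a bystander. Origin at its underside's centre
- sonde: white radiosonde standing up, 62 x 80 mm, 120 mm high with a thin sensor boom to 175 mm, a bystander. Origin at its underside's centre
- spare_reel: grey reel standing on one flange, 72 x 72 mm, 84 mm high, a bystander. Origin at its underside's centre

How it is judged:
On the way, in this order (a step that is already met when the one before it is completed fails the run):
1. the reel, held, is threaded on the upturned end of the arm, in line with it (x of reel_center in the frame of rod_tip between -0.045 and -0.002 m and y of reel_center in the frame of rod_tip between -0.01 and 0.01 m and z of reel_center in the frame of rod_tip between -0.01 and 0.01 m and angle between the x axis of reel_center and the x axis of rod_tip, either way round below 0.3 rad and contact force between the fingers and reel above 0.3 N), for 0.1 s.
2. the reel, held, is in the bend, turned part of the way back to level (x of reel_center in the frame of stand between 0.1 and 0.2 m and y of reel_center in the frame of stand between -0.01 and 0.01 m and z of reel_center in the frame of stand between 0.11 and 0.165 m and angle between the x axis of reel_center and the x axis of stand, either way round between 0.12 and 0.45 rad and contact force between the fingers and reel above 0.3 N), for 0.05 s.
At the end, for the whole second after the job is handed in: the reel hangs on the level part of the arm, in line with it (0.12 rad), the pin in a window and its end within 3.5 mm of the drive plate's face, at rest and let go; the winder upright and within 20 mm of where it stood (arm's tip 30 mm); every bystander within 30 mm of where it was (x of reel_center in the frame of stand between 0.039 and 0.0455 m and y of reel_center in the frame of stand between -0.008 and 0.008 m and z of reel_center in the frame of stand between 0.111 and 0.127 m and angle between the x axis of reel_center and the x axis of stand, either way round below 0.12 rad and linear speed of reel below 0.02 m/s and angle between stand's own z axis and vertical below 0.03 rad and distance of stand from where it was at the start of the episode below 0.02 m and distance of each of rod_tip, cup, clip1, clip2, washers, stopper, sonde, spare_reel from where it was at the start of the episode below 0.03 m); the robot touches nothing.
It fails at once if the reel is let go while it is still on the upturned end or in the bend of the arm (x of reel_center in the frame of stand between 0.1 and 0.25 m and y of reel_center in the frame of stand between -0.015 and 0.015 m and z of reel_center in the frame of stand between 0.11 and 0.2 m and angle between the x axis of reel_center and the x axis of stand, either way round above 0.2 rad and contact force between the fingers and reel below 0.05 N).
It fails at once if the winder is shoved more than 20 mm or tipped (distance of stand from where it was at the start of the episode above 0.02 m or distance of rod_tip from where it was at the start of the episode above 0.03 m or angle between stand's own z axis and vertical above 0.1 rad).
It fails at once if a bystander is pushed more than 30 mm or knocked over (distance of any of cup, clip1, clip2, washers, stopper, sonde, spare_reel from where it was at the start of the episode above 0.03 m or angle between any of cup, clip1, clip2, washers, stopper, sonde, spare_reel's own z axis and vertical above 0.5 rad).
It also fails if it takes over 72 s, if anything falls off the work surface, if the arm or the gripper's body presses on something with over 40 N, if the wrist force passes 120 N, or if a joint passes its speed limit or range.

## Working session

There is one attempt and no reset: what is moved stays moved. The work goes in short steps, Python scripts to look and compute and a tool call to move; the robot and the scene stay as the last step left them, time stands still between calls to the robot, and variables do not carry over. Pictures are saved under pics/ and viewed, at most 10 in all, crops included, and the job is handed in when it is done.

Besides the shell and the picture viewer there is one more tool, called after "Emit:" in YAML: its name, and indented under it one key for each argument. jog_arm: Moves the arm, as the interface text tells. Its arguments: {"type":"object","properties":{"turn":{"type":"array"},"translation":{"type":"array"},"grip":{"type":"array"},"force":{"type":"number"}},"required":["turn","translation","grip"]}

```bash
mkdir -p pics
cat > h.py <<'E'
import numpy as np, cv2
from scipy.spatial.transform import Rotation as R
from plant import r, cams, models
E
python3 - <<'E'
from h import *
s=r.get_state();print(s['clock'],s['tool_pos'],s['eef_rot'],s['opening'])
for c in ['scene','side']:
    im=cams.snapshot(c);cv2.imwrite(f'pics/{c}0.png',im[:,:,::-1])
    p=cams.camera_params(c);print(c,p)
    for n in ['reel_center','chute','stand','plate_face','bend_start','rod_tip','cup','clip1','washers','stopper','sonde','spare_reel']:
        try: print(n,[(np.round(d['position'],3).tolist(),round(d['p'],2)) for d in models.place_of(c,n)[:3]])
        except Exception as e: print(n,e)
print(r.get_state()['clock'])
E
```

```text
0.0 [0.26645774 0.56468605 0.25690514] [ 2.18608059e-01  9.75812303e-01 -9.19264947e-04 -1.47540839e-04] 1.0015485996758653
scene {'fx': 516.8892862450707, 'fy': 516.8892862450707, 'cx': 320.2601881026679, 'cy': 238.89241735138404, 'eye': array([1.23493937, 0.36977259, 0.63329509]), 'orientation': array([0.24430093, 0.41902785, 0.74489365, 0.45811152])}
reel_center [([0.51, 0.235, 0.096], 0.74)]
chute [([0.512, 0.215, -0.003], 0.78), ([0.42, 0.069, -0.003], 0.67)]
stand [([0.541, -0.235, -0.004], 0.7), ([0.668, 0.048, -0.003], 0.68)]
plate_face [([0.541, -0.239, 0.122], 0.64), ([0.749, -0.179, 0.005], 0.61)]
bend_start [([0.566, -0.13, 0.12], 0.67)]
rod_tip [([0.593, 0.004, 0.187], 0.67)]
cup [([0.734, 0.216, -0.002], 0.96)]
clip1 [([0.662, 0.051, 0.0], 0.96), ([0.721, -0.009, 0.004], 0.6)]
washers [([0.422, 0.07, -0.003], 0.55)]
stopper [([0.545, 0.074, 0.005], 0.61)]
sonde [([0.753, -0.179, 0.004], 0.87)]
spare_reel [([0.331, -0.278, -0.001], 0.94), ([0.509, 0.24, 0.098], 0.18)]
side {'fx': 598.1562310060705, 'fy': 598.1562310060705, 'cx': 313.75955530177725, 'cy': 247.17982166389405, 'eye': array([ 0.30771933, -1.04598402,  0.74094198]), 'orientation': array([ 0.50374302, -0.05348328, -0.10552047,  0.85571487])}
reel_center [([0.508, 0.232, 0.096], 0.88)]
chute []
stand [([0.54, -0.24, -0.001], 0.65)]
plate_face [([0.544, -0.235, 0.122], 0.75)]
bend_start [([0.561, -0.124, 0.12], 0.92), ([0.542, -0.236, 0.001], 0.7), ([0.507, 0.236, 0.097], 0.27)]
rod_tip [([0.589, 0.003, 0.187], 0.63)]
cup [([0.736, 0.214, -0.001], 0.93)]
clip1 [([0.723, -0.015, 0.001], 0.74), ([0.668, 0.051, 0.005], 0.74)]
washers [([0.426, 0.071, 0.006], 0.91)]
stopper [([0.547, 0.07, -0.001], 0.62)]
sonde [([0.755, -0.18, -0.0], 0.56)]
spare_reel [([0.324, -0.278, -0.004], 0.9), ([0.507, 0.234, 0.093], 0.29)]
1.3
```

View pics/scene0.png

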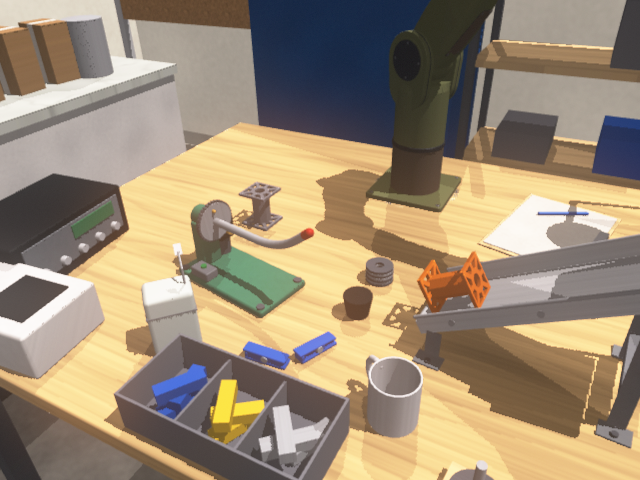

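View pics/side0.png

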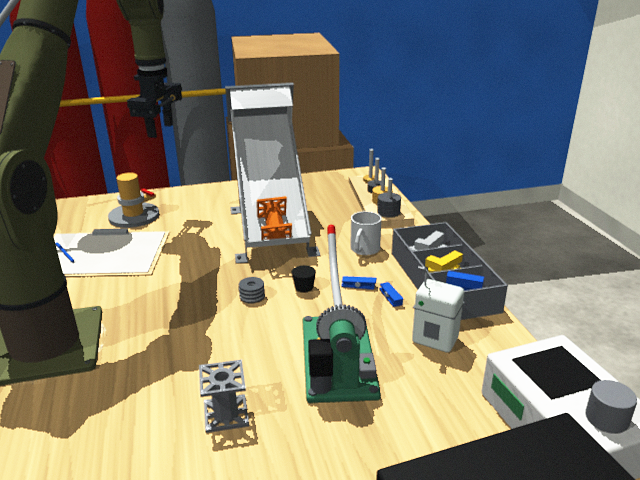

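The scene view shows the reel at about (455,283) at the chute mouth, the red tip at (308,233), and the pin near (213,212). The side view shows the reel at (273,217) and the red tip at (331,229). Next I'll estimate the yaws.

```bash
cat >> h.py <<'E'
def K(p): return np.array([[p['fx'],0,p['cx']],[0,p['fy'],p['cy']],[0,0,1.]])
def ray(p,uv):
    d=np.array([(uv[0]-p['cx'])/p['fx'],-(uv[1]-p['cy'])/p['fy'],-1.])
    return R.from_quat(p['orientation']).apply(d/np.linalg.norm(d))
def atz(p,uv,z):
    d=ray(p,uv); return p['eye']+d*(z-p['eye'][2])/d[2]
def proj(p,X):
    c=R.from_quat(p['orientation']).inv().apply(np.atleast_2d(X)-p['eye'])
    return np.c_[p['cx']+p['fx']*c[:,0]/-c[:,2],p['cy']-p['fy']*c[:,1]/-c[:,2]]
def tri(ps,uvs):
    A=0;b=0
    for p,uv in zip(ps,uvs):
        d=ray(p,uv);M=np.eye(3)-np.outer(d,d);A=A+M;b=b+M@p['eye']
    return np.linalg.solve(A,b)
def tool(psi,el,roll=0):
    """tool rotation: x along axis (azimuth psi, elevation el), y level, z down; then roll about x"""
    x=np.array([np.cos(psi)*np.cos(el),np.sin(psi)*np.cos(el),np.sin(el)])
    y=np.array([np.sin(psi),-np.cos(psi),0]); z=np.cross(x,y)
    return R.from_matrix(np.c_[x,y,z])*R.from_rotvec([roll,0,0])
def move(P,Rt,P0=None,R0=None):
    s=r.get_state()
    P0=s['tool_pos'] if P0 is None else P0; R0=R.from_quat(s['eef_rot']) if R0 is None else R0
    return np.round((R0.inv()*Rt).as_rotvec(),3).tolist(),np.round(R0.inv().apply(np.array(P)-P0),4).tolist()
E
python3 - <<'E'
from h import *
S,D=cams.camera_params('scene'),cams.camera_params('side')
# chute from reel + clicks
for uv,z in [((243,243),.071),((311,238),.071),((231,107),.246),((294,105),.246)]: print(uv,atz(D,uv,z).round(3))
ims=[cv2.imread(f'pics/{c}0.png').astype(int) for c in('scene','side')]
c=[]
for im,box in zip(ims,[(290,220,325,245),(320,215,345,245)]):
    m=(im[:,:,2]>120)&(im[:,:,1]<80)&(im[:,:,0]<80); k=np.zeros_like(m);k[box[1]:box[3],box[0]:box[2]]=1
    v,u=np.nonzero(m&k);c.append((u.mean(),v.mean()));print(len(u),c[-1],u.min(),u.max(),v.min(),v.max())
print('red',tri([S,D],c))
chute_psi=np.pi/2
from itertools import product
for psi in (85,90,95):
  a=np.deg2rad(psi);u=np.array([np.cos(a),np.sin(a),0]);v=np.array([-u[1],u[0],0])
  o=np.array([.512,.214,0])
  pts=[o+u*(t*np.cos(np.pi/6)-h*.5)+v*w+np.array([0,0,.045+t*.5+h*.866]) for t,h,w in product((0,.35),(.03,),(.075,-.075))]
  print(psi,proj(D,np.array(pts)).round(0).tolist(),proj(S,np.array(pts)).round(0).tolist())
a=np.deg2rad(90)
print(move([.508,.20,.21],tool(a,np.pi/6)))
E
```

```text
(243, 243) [0.425 0.188 0.071]
(311, 238) [0.584 0.17  0.071]
(231, 107) [0.472 0.71  0.246]
(294, 105) [0.656 0.677 0.246]
73 (np.float64(305.972602739726), np.float64(234.1095890410959)) 301 312 229 238
50 (np.float64(330.64), np.float64(228.66)) 328 334 225 233
red [ 0.58808619 -0.00190512  0.17976251]
85 [[247.0, 239.0], [309.0, 234.0], [236.0, 128.0], [292.0, 124.0]] [[446.0, 270.0], [413.0, 315.0], [666.0, 232.0], [658.0, 288.0]]
90 [[247.0, 240.0], [309.0, 232.0], [227.0, 129.0], [283.0, 124.0]] [[442.0, 269.0], [416.0, 317.0], [660.0, 223.0], [664.0, 279.0]]
95 [[249.0, 241.0], [309.0, 231.0], [218.0, 131.0], [273.0, 125.0]] [[439.0, 269.0], [420.0, 318.0], [654.0, 215.0], [669.0, 269.0]]
([-0.295, 0.466, 1.103], [-0.3741, -0.2274, 0.0477])
```

Run:
```python
from h import *
a=np.deg2rad(84.5);T=tool(a,np.pi/6);n=-T.as_matrix()[:,2]
print(move(np.array([.509,.234,.097])+.13*n,T))
```

```text
([-0.32, 0.456, 1.196], [-0.3825, -0.2574, 0.0481])
```

Emit:
jog_arm:
  turn:
    - [0, 0, 0]
    - [-0.06, 0.09, 0.24]
    - [-0.1, 0.14, 0.36]
    - [-0.16, 0.228, 0.6]
    - [-0.2, 0.285, 0.75]
    - [-0.24, 0.342, 0.9]
    - [-0.28, 0.4, 1.05]
    - [-0.32, 0.456, 1.196]
    - [-0.32, 0.456, 1.196]
    - [-0.32, 0.456, 1.196]
    - [-0.32, 0.456, 1.196]
  translation:
    - [-0.02, -0.01, -0.04]
    - [-0.06, -0.04, -0.06]
    - [-0.11, -0.07, -0.06]
    - [-0.16, -0.1, -0.05]
    - [-0.21, -0.14, -0.04]
    - [-0.26, -0.17, -0.02]
    - [-0.31, -0.21, 0]
    - [-0.35, -0.24, 0.03]
    - [-0.3825, -0.2574, 0.0481]
    - [-0.3825, -0.2574, 0.0481]
    - [-0.3825, -0.2574, 0.0481]
  grip: [0, 0, 0, 0, 0, 0, 0, 0, 0, 0, 0]

```text
clock: 2.68
tool_pos: [0.5024, 0.1704, 0.2101]
eef_rot: [0.714, 0.65, 0.192, -0.175]
contact_force: [0.4, 0.1, -0.2]
opening: 1.001
finger_force: 0.0
```

Run:
```python
from h import *
a=np.deg2rad(84.5);T=tool(a,np.pi/6);n=-T.as_matrix()[:,2]
s=r.get_state();print(s['clock'],s['q'].round(2),s['tool_pos'],move(np.array([.509,.234,.097])+.13*n,T))
p=cams.camera_params('wrist');im=cams.snapshot('wrist');cv2.imwrite('pics/w1.png',im[:,:,::-1])
np.save('w1.npy',np.r_[p['eye'],p['orientation'],p['fx'],p['fy'],p['cx'],p['cy']])
print([(np.round(d['position'],3),d['p']) for d in models.place_of('wrist','reel_center')])
X=np.array([.509,.234,.097]);M=T.as_matrix()
for dx in(-.042,.042):
  print(proj(p,np.array([X+M@[dx,y,z] for y,z in((-.036,-.036),(.036,-.036),(.036,.036),(-.036,.036))])).round(0).tolist())
```

```text
2.675 [ 0.17  0.7  -0.49  2.05 -0.58  0.36  0.25] [0.50240086 0.17035256 0.21008614] ([-0.001, -0.001, 0.002], [-0.0011, 0.0005, -0.0001])
[(array([0.509, 0.236, 0.099]), 0.59)]
[[274.0, 304.0], [374.0, 305.0], [363.0, 270.0], [285.0, 270.0]]
[[269.0, 187.0], [379.0, 187.0], [366.0, 178.0], [283.0, 178.0]]
```

View pics/w1.png

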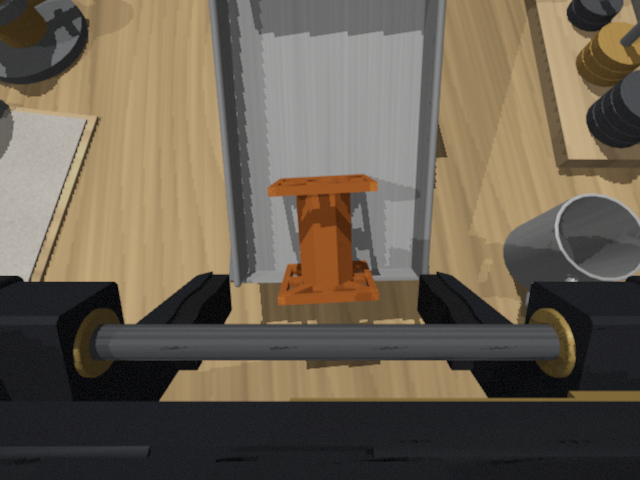

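Run:
```python
import cv2
im=cv2.imread('pics/w1.png')[160:315,225:440];cv2.imwrite('pics/w1c.png',cv2.resize(im,None,fx=3.7,fy=3.7,interpolation=cv2.INTER_CUBIC))
```

```text
(no output)
```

View pics/w1c.png

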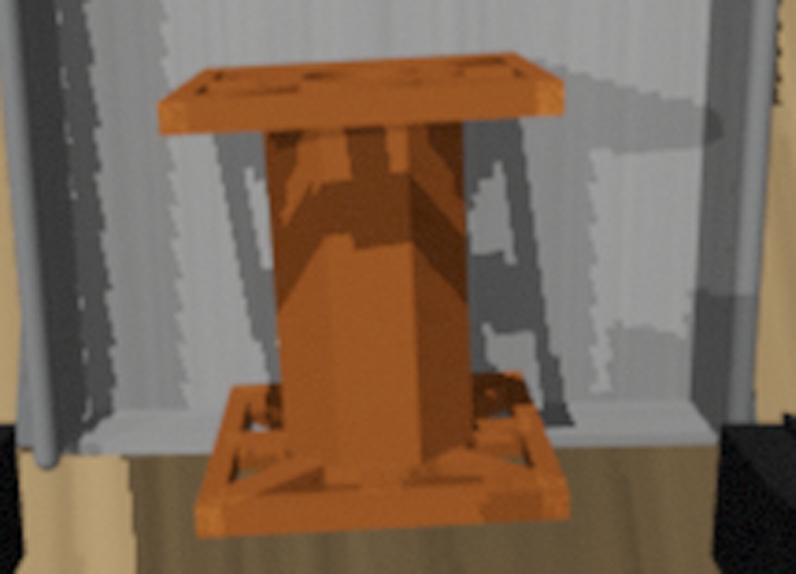

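Run:
```python
from h import *
from scipy.optimize import least_squares
w=np.load('w1.npy');p=dict(eye=w[:3],orientation=w[3:7],fx=w[7],fy=w[8],cx=w[9],cy=w[10])
h=.036
L=np.array([[.042,-h,-h],[.042,h,-h],[.036,-h,-h],[.036,h,-h],[-.042,-h,-h],[-.042,h,-h],[-.036,-h,-h],[-.036,h,-h],[-.036,-h,h],[-.036,h,h],[.042,-h,h],[.042,h,h]])
uv=np.array([[160,102],[565,85],[162,132],[563,115],[198,535],[567,517],[200,505],[568,487],[235,387],[525,373],[215,70],[515,55]])/3.7+[225,160]
T=tool(np.deg2rad(84.5),np.pi/6)
f=lambda q:(proj(p,q[:3]+(T*R.from_rotvec(q[3:])).apply(L))-uv).ravel()
o=least_squares(f,[.509,.234,.097,0,0,0]);print(o.x.round(4),np.abs(o.fun).max())
g=lambda q:f([q[0],q[1],q[2],0,0,q[3]])
o2=least_squares(g,[.509,.234,.097,0]);print(o2.x.round(4),np.abs(o2.fun).max())
Rr=T*R.from_rotvec([0,0,o2.x[3]])
C=o2.x[:3];M=Rr.as_matrix()
print('reel axis',M[:,0]); print(move(C+M@[.003,0,0],Rr)); print(move(C+M@[.003,0,-.06],Rr))
```

```text
[ 0.5104  0.2355  0.0959 -0.0032 -0.0111 -0.0507] 0.9646439505507942
[ 0.5104  0.2356  0.0961 -0.0503] 1.2697541545389868
reel axis [0.03288933 0.86576519 0.49936854]
([-0.002, -0.001, -0.047], [0.0019, 0.0022, 0.1315])
([-0.002, -0.001, -0.047], [0.0019, 0.0021, 0.0715])
```

Emit:
jog_arm:
  turn:
    - [0, 0, -0.047]
    - [0, 0, -0.047]
    - [0, 0, -0.047]
    - [0, 0, -0.047]
    - [0, 0, -0.047]
    - [0, 0, -0.047]
    - [0, 0, -0.047]
    - [0, 0, -0.047]
    - [0, 0, -0.047]
    - [0, 0, -0.047]
    - [0, 0, -0.047]
  translation:
    - [0.002, 0.002, 0.04]
    - [0.002, 0.002, 0.08]
    - [0.002, 0.002, 0.11]
    - [0.002, 0.002, 0.125]
    - [0.002, 0.002, 0.131]
    - [0.002, 0.002, 0.131]
    - [0.002, 0.002, 0.131]
    - [0.002, 0.002, 0.131]
    - [0.002, 0.002, 0.131]
    - [0.002, 0.002, 0.131]
    - [0.002, 0.002, 0.131]
  grip: [0, 0, 0, 0, 0, 0, 1, 1, 1, 1, 1]
  force: 30

```text
clock: 4.15
tool_pos: [0.5108, 0.236, 0.0971]
eef_rot: [0.699, 0.666, 0.195, -0.17]
contact_force: [-1.0, -0.7, 0.7]
opening: 0.454
finger_force: 0.5
```

Emit:
jog_arm:
  turn:
    - [0, 0, 0]
    - [0, 0, 0]
    - [0, 0, 0]
    - [0, 0, 0]
    - [0, 0, 0]
    - [0, 0, 0]
    - [0, 0, 0]
  translation:
    - [0, 0, 0]
    - [0, 0, 0]
    - [0, 0, -0.015]
    - [0, 0, -0.04]
    - [0, 0, -0.075]
    - [0, 0, -0.09]
    - [0, 0, -0.09]
  grip: [1, 1, 1, 1, 1, 1, 1]

```text
clock: 5.03
tool_pos: [0.5075, 0.1906, 0.1759]
eef_rot: [0.7, 0.666, 0.196, -0.169]
contact_force: [-0.3, 0.2, -1.7]
opening: 0.447
finger_force: 30.0
```

Run:
```python
from h import *
a=cv2.imread('pics/scene0.png')[180:310,180:320];b=cv2.imread('pics/side0.png')[215:350,300:385]
f=lambda i,k:cv2.resize(i,None,fx=k,fy=k,interpolation=cv2.INTER_CUBIC)
a=f(a,3.4);b=f(b,3.4);o=np.zeros((460,800,3),np.uint8);o[:a.shape[0],:a.shape[1]]=a;o[:b.shape[0],490:490+b.shape[1]]=b
cv2.imwrite('pics/c2.png',o);s=r.get_state();print(s['finger_force'],s['opening'],s['contact_force'])
```

```text
29.98219412751496 0.4465405663740307 [-0.33012626  0.24502656 -1.72731627]
```

View pics/c2.png

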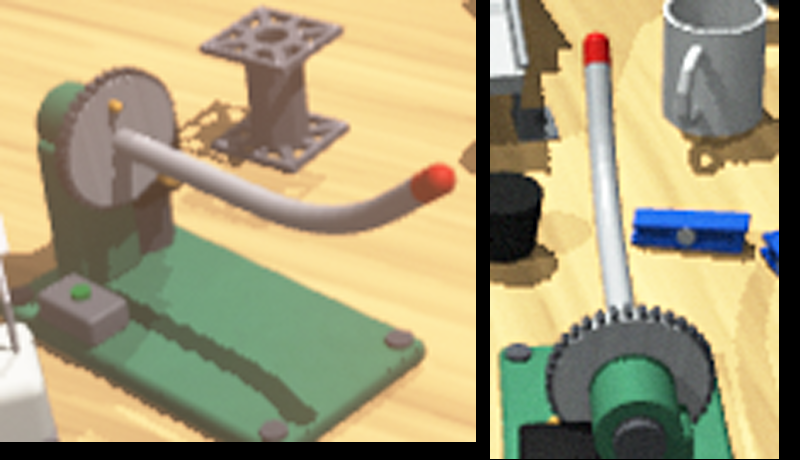

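```bash
cat >> h.py <<'E'
def rod(s):
    """axis pose at arclength s (m) from the plate: x,z,elev in stand frame"""
    s=np.asarray(s,float);t=np.clip((s-.115)/.15,0,np.deg2rad(40))
    x=np.minimum(s,.115)+.15*np.sin(t);z=.12+.15*(1-np.cos(t));e=np.maximum(s-.115-.15*np.deg2rad(40),0)
    return x+e*np.cos(t),z+e*np.sin(t),t
def W(st,P):
    P=np.atleast_2d(P);c,s=np.cos(st[2]),np.sin(st[2])
    return np.c_[st[0]+c*P[:,0]-s*P[:,1],st[1]+s*P[:,0]+c*P[:,1],P[:,2]]
E
python3 - <<'E'
from h import *
from scipy.optimize import least_squares
S,D=cams.camera_params('scene'),cams.camera_params('side')
cs=np.array([[432,182],[380,208],[330,220],[250,203],[180,164],[140,145]])/3.4+[180,180]
cd=(np.array([[597,50],[598,70],[603,150],[611,230],[620,303]])-[490,0])/3.4+[300,215]
ss=np.linspace(.01,.2697,300);x,z,t=rod(ss);print(x[-1],z[-1])
L=np.c_[x,0*x,z]
tipS=np.array([455,178])/3.4+[180,180];tipD=(np.array([596,34])-[490,0])/3.4+[300,215]
def near(p,st,c):
    q=proj(p,W(st,L));d=q[None]-c[:,None];i=np.argmin((d**2).sum(2),1)
    i=np.clip(i,1,len(q)-2);tan=q[i+1]-q[i-1];tan/=np.linalg.norm(tan,axis=1)[:,None];dd=c-q[i]
    return dd[:,0]*tan[:,1]-dd[:,1]*tan[:,0]
th=np.linspace(0,2*np.pi,60)
def ext(p,st):  # sphere at rod end: extreme pixel
    c=W(st,[L[-1]-.008*np.array([np.cos(t[-1]),0,np.sin(t[-1])])])[0];q=proj(p,c[None])[0]
    rr=.008*p['fx']/np.linalg.norm(c-p['eye']);return q,rr
def f(st):
    qS,rS=ext(S,st);qD,rD=ext(D,st)
    disc=proj(S,W(st,np.c_[0*th,.042*np.cos(th),.12+.042*np.sin(th)]))
    dS=(disc.max(0)+disc.min(0))/2-(np.array([122,138])/3.4+180)
    return np.r_[near(S,st,cs),near(D,st,cd),(qS[0]+rS-tipS[0]),(qD[1]-rD-tipD[1]),dS*.7]
o=least_squares(f,[.542,-.237,np.deg2rad(78.7)])
print(o.x,np.rad2deg(o.x[2]),o.fun.round(1))
est=dict(stand=[[.541,-.235],[.54,-.24]],pl=[[.541,-.239],[.544,-.235]],b=[[.566,-.13],[.561,-.124]],t=[[.593,.004],[.589,.003]])
P=[0,0,.115,.25]
g=lambda st:np.concatenate([(np.array(v)-W(st,[[q,0,0]])[0,:2]).ravel() for q,v in zip(P,est.values())])*1000
o2=least_squares(g,o.x);print(o2.x,np.rad2deg(o2.x[2]),g(o2.x).round(1))
pin=np.array([116,104])/3.4+180
for st in(o.x,o2.x):
  for a in np.deg2rad([-12,-6,0,6,12]):print(np.rad2deg(a).round(),(proj(S,W(st,[[.007,-.026*np.sin(a),.12+.026*np.cos(a)]]))[0]-pin).round(1),end=' ')
  print()
np.save('st.npy',(o.x+o2.x)/2);st=(o.x+o2.x)/2
s=r.get_state();P0=s['tool_pos'];R0=R.from_quat(s['eef_rot'])
print('tip',W(st,[L[-1]]),st)
c=np.cos(np.deg2rad(40));sn=np.sin(np.deg2rad(40))
for k in (.12,):
  C=W(st,[L[-1]+k*np.array([c,0,sn])])[0];T=tool(st[2],np.deg2rad(40));print(C,move(C+T.apply([.003,0,0]),T))
E
```

```text
0.24970523030929126 0.18722001567033508
[ 0.54095525 -0.23739073  1.3726015 ] 78.64427292889168 [-0.1  0.4 -0.3 -1.5  0.5  0.8  0.1  0.1 -0.  -0.4 -0.3 -0.7 -1.4 -0.3
  0.3]
[ 0.54103107 -0.23888715  1.36838773] 78.40284177175698 [-0.   3.9 -1.  -1.1 -0.  -0.1  3.   3.9  1.9 -3.8 -3.1  2.2  1.7 -2.
 -2.3 -3. ]
-12.0 [ 4.7 -0.6] -6.0 [ 3.6 -0.2] 0.0 [2.6 0.3] 6.0 [1.5 0.9] 12.0 [0.5 1.6] 
-12.0 [ 4.  -0.7] -6.0 [ 3.  -0.3] 0.0 [1.9 0.1] 6.0 [0.9 0.7] 12.0 [-0.1  1.4] 
tip [[0.59067577 0.00657383 0.18722002]] [ 0.54099316 -0.23813894  1.37049462]
[0.60896569 0.09666126 0.26435453] ([-0.062, 0.173, 0.133], [-0.0307, 0.1091, -0.1188])
```

```bash
cat >> h.py <<'E'
def at(st,k=None,s=None,off=(.003,0,0),roll=0):
    """TCP pose with reel centre at arclength s (or k beyond tip)"""
    if k is not None: s=.26972+k
    x,z,t=rod(s);T=tool(st[2],float(t),roll);C=W(st,[[x,0,z]])[0];return C+T.apply(off),T
def go(lst,P0=None,R0=None):
    a=[move(*l,P0,R0) for l in lst];print('turn',[q[0] for q in a]);print('tr',[q[1] for q in a])
E
python3 - <<'E'
from h import *
st=np.load('st.npy');go([at(st,k=.12),at(st,k=.075)])
E
```

```text
turn [[-0.062, 0.173, 0.133], [-0.062, 0.173, 0.133]]
tr [[-0.0306, 0.1091, -0.1188], [-0.0746, 0.1034, -0.1109]]
```

Emit:
jog_arm:
  turn:
    - [0, 0, 0]
    - [-0.02, 0.05, 0.04]
    - [-0.04, 0.1, 0.08]
    - [-0.062, 0.173, 0.133]
    - [-0.062, 0.173, 0.133]
    - [-0.062, 0.173, 0.133]
    - [-0.062, 0.173, 0.133]
    - [-0.062, 0.173, 0.133]
    - [-0.062, 0.173, 0.133]
  translation:
    - [-0.005, 0.02, -0.03]
    - [-0.015, 0.05, -0.07]
    - [-0.03, 0.09, -0.11]
    - [-0.0306, 0.1091, -0.1188]
    - [-0.0306, 0.1091, -0.1188]
    - [-0.05, 0.1066, -0.1153]
    - [-0.0746, 0.1034, -0.1109]
    - [-0.0746, 0.1034, -0.1109]
    - [-0.0746, 0.1034, -0.1109]
  grip: [1, 1, 1, 1, 1, 1, 1, 1, 1]

```text
clock: 6.15
tool_pos: [0.6015, 0.0674, 0.2364]
eef_rot: [0.727, 0.596, 0.264, -0.218]
contact_force: [0.5, -0.2, -2.0]
opening: 0.449
finger_force: 30.0
```

Run:
```python
from h import *
st=np.load('st.npy');s=r.get_state();print(s['clock'],s['q'].round(2),s['finger_force']);go([at(st,k=.075)])
f=lambda i,k:cv2.resize(i,None,fx=k,fy=k,interpolation=cv2.INTER_CUBIC)
o=np.zeros((600,800,3),np.uint8)
P,T=at(st,k=.075);C=P-T.apply([.003,0,0])
for c,(u0,v0,u1,v1),X in (('scene',(285,130,415,255),0),('side',(290,140,390,250),440)):
    im=cams.snapshot(c)[:,:,::-1];cv2.imwrite(f'pics/{c}1.png',im);p=cams.camera_params(c)
    k=3.4;b=f(im[v0:v1,u0:u1],k);o[:b.shape[0],X:X+b.shape[1]]=b[:,:800-X]
    q=(proj(p,np.array([C,C-.042*T.as_matrix()[:,0],W(st,[[.24971,0,.18722]])[0]]))-[u0,v0])*k+[X,0]
    print(c,q.round(0).tolist())
im=cams.snapshot('wrist')[:,:,::-1];cv2.imwrite('pics/w2.png',im)
b=cv2.resize(im[200:480,100:540],(275,175));o[425:600,:275]=b
cv2.imwrite('pics/c3.png',o)
```

```text
6.15 [ 0.43  0.79 -0.5   1.79 -0.61  0.63  0.38] 29.98250896576792
turn [[-0.005, -0.001, 0.001]]
tr [[-0.0009, 0.0015, -0.002]]
scene [[179.0, 294.0], [126.0, 323.0], [87.0, 344.0]]
side [[576.0, 173.0], [579.0, 236.0], [581.0, 286.0]]
```

View pics/c3.png

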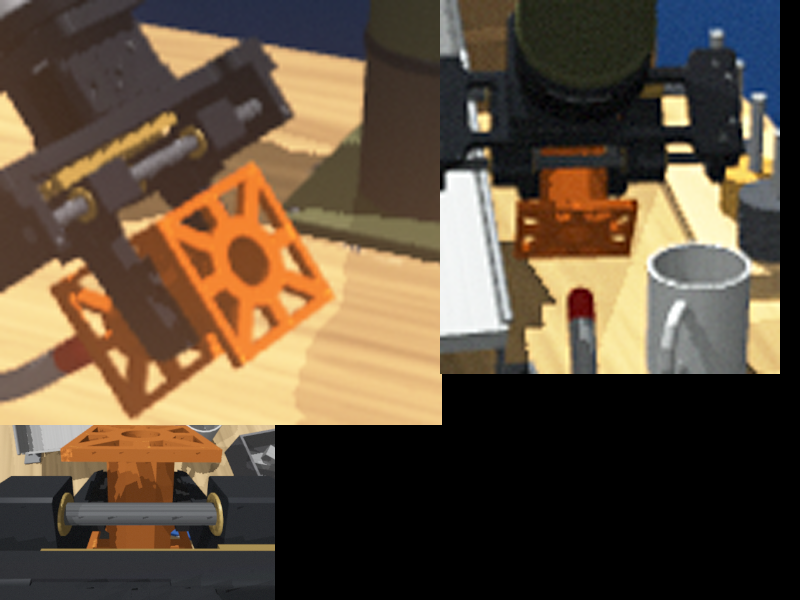

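Run:
```python
from h import *
from scipy.optimize import least_squares
S,D=cams.camera_params('scene'),cams.camera_params('side')
s=r.get_state();T=R.from_quat(s['eef_rot']);P=s['tool_pos'];h=.036
uS=np.array([[258,163],[333,295],[240,365],[160,230]])/3.4+[285,130]
LS=np.array([[.042,-h,-h],[.042,-h,h],[.042,h,h],[.042,h,-h]])
uD=(np.array([[517,257],[634,255],[636,200],[518,200]])-[440,0])/3.4+[290,140]
LD=np.array([[-.042,-h,h],[-.042,h,h],[-.042,h,-h],[-.042,-h,-h]])
f=lambda q:np.r_[(proj(S,P+T.apply(q[:3]+R.from_rotvec(q[3:]).apply(LS)))-uS).ravel(),(proj(D,P+T.apply(q[:3]+R.from_rotvec(q[3:]).apply(LD)))-uD).ravel()]
o=least_squares(f,[-.003,0,0,0,0,0]);print(o.x.round(4),o.fun.round(1))
g=lambda q:f(np.r_[q,0,0,0]);o=least_squares(g,[-.003,0,0]);print(o.x.round(4),o.fun.round(1))
print('expected in hand [-.003 0 0]');
# tip as seen in same picture (side): crop tip top (581,288), scene earlier
```

```text
[ 0.0002 -0.0007 -0.0005  0.0165 -0.0476  0.0086] [-0.7 -0.4  0.1  1.4  0.6  1.3 -0.4 -1.9 -0.7 -0.3 -1.2 -0.2  1.1 -0.2
 -0.   0.3]
[ 0.0011 -0.0001  0.0012] [-0.9 -0.   1.   1.3  1.3  0.5 -0.8 -2.4 -0.  -0.5 -0.6 -0.9  1.2  0.7
  0.2  1.7]
expected in hand [-.003 0 0]
```

Run:
```python
from h import *
st=np.load('st.npy');go([at(st,k=.05,off=(.001,0,0))])
```

```text
turn [[-0.003, -0.0, 0.002]]
tr [[-0.0283, 0.0008, -0.0016]]
```

Emit:
jog_arm:
  turn:
    - [-0.003, 0, 0.002]
    - [-0.003, 0, 0.002]
    - [-0.003, 0, 0.002]
    - [-0.003, 0, 0.002]
  translation:
    - [-0.01, 0.0008, -0.0016]
    - [-0.02, 0.0008, -0.0016]
    - [-0.0283, 0.0008, -0.0016]
    - [-0.0283, 0.0008, -0.0016]
  grip: [1, 1, 1, 1]

```text
clock: 6.8
tool_pos: [0.5982, 0.0422, 0.2184]
eef_rot: [0.729, 0.593, 0.264, -0.217]
contact_force: [-0.1, 0.4, -1.9]
opening: 0.45
finger_force: 30.0
```

Run:
```python
from h import *
st=np.load('st.npy');s=r.get_state();print(s['contact_force'],s['moment']);go([at(st,k=.05,off=(.001,0,0)),at(st,k=.025,off=(.001,0,0))])
S,D=cams.camera_params('scene'),cams.camera_params('side')
for c in('scene','side'):
    cams.snapshot(c);print([(np.round(d['position'],4),round(d['p'],2)) for n in('rod_tip','reel_center') for d in models.place_of(c,n)[:2]])
print(W(st,[[.24971,0,.18722]]),at(st,k=.05,off=(0,0,0))[0])
```

```text
[-0.1457913   0.39308915 -1.92122924] [-0.85871292  0.23858353 -0.00281567]
turn [[0.001, 0.001, -0.005], [0.001, 0.001, -0.005]]
tr [[0.0031, -0.0003, 0.0005], [-0.0219, -0.0002, 0.0005]]
[(array([0.6002, 0.0396, 0.2199]), 0.86)]
[(array([0.5865, 0.0041, 0.189 ]), 0.45), (array([ 0.7239, -0.0129,  0.0009]), 0.33), (array([0.5977, 0.0393, 0.2181]), 0.93)]
[[0.59067672 0.0065785  0.18722   ]] [0.59829962 0.04412527 0.21937225]
```

Emit:
jog_arm:
  turn:
    - [0, 0, -0.003]
    - [0, 0, -0.003]
    - [0, 0, -0.003]
    - [0, 0, -0.003]
  translation:
    - [-0.006, 0, 0.0005]
    - [-0.013, 0, 0.0005]
    - [-0.02, 0, 0.0005]
    - [-0.022, 0, 0.0005]
  grip: [1, 1, 1, 1]

```text
clock: 7.6
tool_pos: [0.5949, 0.0263, 0.2041]
eef_rot: [0.728, 0.594, 0.265, -0.216]
contact_force: [0.1, 0.1, -2.3]
opening: 0.447
finger_force: 30.0
```

Run:
```python
from h import *
st=np.load('st.npy');s=r.get_state();print(s['contact_force'],s['moment']);go([at(st,k=.025,off=(.001,0,0)),at(st,k=-.005,off=(.001,0,0))])
f=lambda i,k:cv2.resize(i,None,fx=k,fy=k,interpolation=cv2.INTER_CUBIC)
o=np.zeros((500,800,3),np.uint8)
for c,(u0,v0,u1,v1),X in (('scene',(240,140,390,280),0),('side',(290,160,380,290),455)):
    im=cams.snapshot(c)[:,:,::-1]
    b=f(im[v0:v1,u0:u1],3);o[:b.shape[0],X:X+b.shape[1]]=b
cv2.imwrite('pics/c4.png',o)
```

```text
[ 0.10074425  0.12908746 -2.31449035] [-0.87646896  0.18504477 -0.0193335 ]
turn [[0.001, 0.001, -0.001], [0.001, 0.001, -0.001]]
tr [[-0.0003, -0.0002, -0.0], [-0.0303, -0.0002, 0.0]]
```

View pics/c4.png

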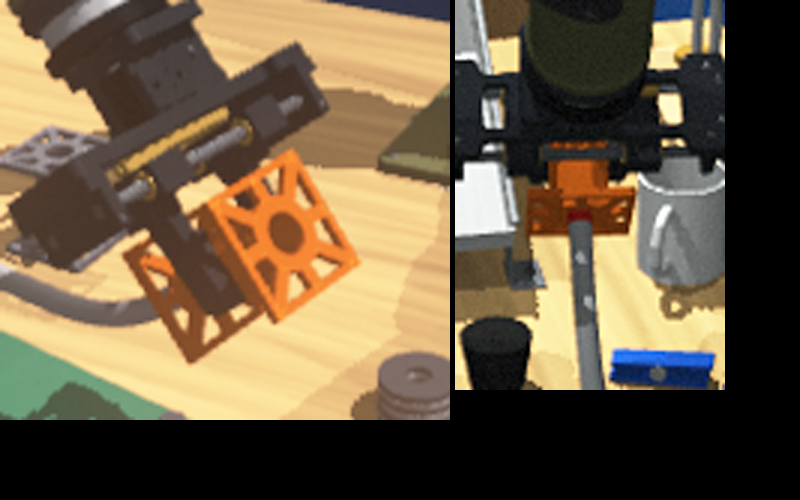

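```bash
cat >> h.py <<'E'
from scipy.optimize import brentq
def chord(st,s1,off=(.001,0,0),roll=0):
    """TCP pose with the lower flange's mid-plane at arclength s1, both flanges centred on the rod"""
    g=lambda s:np.array([rod(s)[0],rod(s)[1]])
    a=g(s1);s2=brentq(lambda s:np.linalg.norm(g(s)-a)-.078,s1+.05,s1+.1);b=g(s2);c=(a+b)/2
    el=np.arctan2(b[1]-a[1],b[0]-a[0]);T=tool(st[2],el,roll)
    return W(st,[[c[0],0,c[1]]])[0]+T.apply(off),T,(c.round(3),round(el,2))
E
python3 - <<'E'
from h import *
st=np.load('st.npy');L=[.245,.235,.225,.215,.207,.2]
c=[chord(st,s) for s in L];print([x[2] for x in c]);go([x[:2] for x in c])
E
```

```text
[(array([0.261, 0.196]), np.float64(0.7)), (array([0.253, 0.19 ]), np.float64(0.7)), (array([0.245, 0.184]), np.float64(0.7)), (array([0.238, 0.177]), np.float64(0.7)), (array([0.231, 0.172]), np.float64(0.69)), (array([0.226, 0.168]), np.float64(0.68))]
turn [[0.0, 0.0, -0.0], [0.0, 0.0, -0.0], [0.0, 0.0, -0.0], [0.0, -0.001, -0.0], [0.0, -0.007, -0.0], [0.0, -0.016, -0.0]]
tr [[-0.0117, -0.0002, -0.0001], [-0.0217, -0.0002, -0.0001], [-0.0317, -0.0002, -0.0001], [-0.0417, -0.0002, -0.0001], [-0.0497, -0.0002, -0.0003], [-0.0567, -0.0002, -0.0007]]
```

Emit:
jog_arm:
  turn:
    - [0, 0, 0]
    - [0, 0, 0]
    - [0, 0, 0]
    - [0, 0, 0]
    - [0, -0.001, 0]
    - [0, -0.001, 0]
    - [0, -0.001, 0]
    - [0, -0.001, 0]
  translation:
    - [-0.006, 0, 0]
    - [-0.0117, 0, 0]
    - [-0.0217, 0, 0]
    - [-0.0317, 0, 0]
    - [-0.0417, 0, 0]
    - [-0.0417, 0, 0]
    - [-0.0417, 0, 0]
    - [-0.0417, 0, 0]
  grip: [1, 1, 1, 1, 1, 1, 1, 1]

```text
clock: 8.7
tool_pos: [0.5889, -0.0036, 0.1784]
eef_rot: [0.727, 0.595, 0.265, -0.216]
contact_force: [0.8, -0.4, -2.5]
opening: 0.444
finger_force: 30.0
```

Run:
```python
from h import *
st=np.load('st.npy');L=[.215,.205,.195,.185,.175,.165,.155,.145,.135,.125]
s=r.get_state();print(s['moment'],s['q'].round(2))
for c in('scene','side'):
    cams.snapshot(c);print([(np.round(d['position'],4),round(d['p'],2)) for n in('reel_center','stand') for d in models.place_of(c,n)[:2]])
c=[chord(st,s) for s in L];print([x[2] for x in c]);print(c[0][0]);go([x[:2] for x in c])
```

```text
[-0.86311904  0.19719535  0.00752269] [ 0.55  0.89 -0.5   1.8  -0.58  0.61  0.51]
[(array([ 0.5426, -0.231 , -0.001 ]), 0.76)]
[(array([ 0.325 , -0.2807, -0.0036]), 0.74), (array([ 0.5866, -0.0072,  0.1769]), 0.58), (array([ 5.411e-01, -2.397e-01,  4.000e-04]), 0.83)]
[(array([0.238, 0.177]), np.float64(0.7)), (array([0.23 , 0.171]), np.float64(0.69)), (array([0.222, 0.165]), np.float64(0.67)), (array([0.214, 0.16 ]), np.float64(0.65)), (array([0.205, 0.154]), np.float64(0.61)), (array([0.197, 0.149]), np.float64(0.57)), (array([0.188, 0.145]), np.float64(0.52)), (array([0.18, 0.14]), np.float64(0.46)), (array([0.171, 0.136]), np.float64(0.4)), (array([0.162, 0.133]), np.float64(0.33))]
[ 0.58843074 -0.0044841   0.17779924]
turn [[0.0, 0.0, 0.001], [0.0, -0.008, 0.001], [0.0, -0.025, 0.001], [0.0, -0.05, 0.001], [0.0, -0.084, 0.001], [0.0, -0.126, 0.001], [0.0, -0.176, 0.001], [0.0, -0.235, 0.001], [0.0, -0.301, 0.001], [0.0, -0.367, 0.001]]
tr [[-0.0006, -0.0002, -0.0001], [-0.0106, -0.0002, -0.0004], [-0.0205, -0.0002, -0.0011], [-0.0304, -0.0003, -0.002], [-0.0401, -0.0003, -0.0033], [-0.0498, -0.0003, -0.0048], [-0.0593, -0.0003, -0.0067], [-0.0687, -0.0003, -0.0089], [-0.078, -0.0003, -0.0114], [-0.0872, -0.0003, -0.0145]]
```

Emit:
jog_arm:
  turn:
    - [0, -0.008, 0.001]
    - [0, -0.025, 0.001]
    - [0, -0.05, 0.001]
    - [0, -0.084, 0.001]
    - [0, -0.126, 0.001]
    - [0, -0.126, 0.001]
    - [0, -0.126, 0.001]
  translation:
    - [-0.0106, 0, -0.0004]
    - [-0.0205, 0, -0.0011]
    - [-0.0304, 0, -0.002]
    - [-0.0401, 0, -0.0033]
    - [-0.0498, 0, -0.0048]
    - [-0.0498, 0, -0.0048]
    - [-0.0498, 0, -0.0048]
  grip: [1, 1, 1, 1, 1, 1, 1]

```text
clock: 9.88
tool_pos: [0.5806, -0.0441, 0.1499]
eef_rot: [0.743, 0.607, 0.218, -0.178]
contact_force: [-0.8, 0.1, -1.6]
opening: 0.445
finger_force: 30.0
```

Run:
```python
from h import *
st=np.load('st.npy');L=[.165,.155,.145,.135,.125,.117,.11,.1,.09,.08]
s=r.get_state();print(s['moment'],s['contact_force'])
c=[chord(st,s) for s in L];print([x[2] for x in c]);go([x[:2] for x in c])
```

```text
[-0.74720524  0.23692893  0.00108831] [-0.75697607  0.06262    -1.61632211]
[(array([0.197, 0.149]), np.float64(0.57)), (array([0.188, 0.145]), np.float64(0.52)), (array([0.18, 0.14]), np.float64(0.46)), (array([0.171, 0.136]), np.float64(0.4)), (array([0.162, 0.133]), np.float64(0.33)), (array([0.155, 0.131]), np.float64(0.28)), (array([0.148, 0.129]), np.float64(0.23)), (array([0.138, 0.127]), np.float64(0.17)), (array([0.129, 0.125]), np.float64(0.12)), (array([0.119, 0.123]), np.float64(0.08))]
turn [[0.0, 0.0, 0.0], [0.0, -0.05, 0.0], [0.0, -0.109, 0.0], [0.0, -0.175, -0.0], [0.0, -0.241, -0.0], [0.0, -0.295, -0.0], [0.0, -0.34, -0.0], [0.0, -0.399, -0.0], [0.0, -0.45, -0.0], [0.0, -0.491, -0.0]]
tr [[-0.0003, -0.0002, -0.0001], [-0.01, -0.0002, -0.0008], [-0.0196, -0.0002, -0.0018], [-0.0292, -0.0002, -0.0031], [-0.0386, -0.0002, -0.005], [-0.0461, -0.0002, -0.007], [-0.0525, -0.0002, -0.0091], [-0.0618, -0.0002, -0.0123], [-0.0711, -0.0002, -0.0159], [-0.0802, -0.0002, -0.0198]]
```

Emit:
jog_arm:
  turn:
    - [0, -0.05, 0]
    - [0, -0.109, 0]
    - [0, -0.175, 0]
    - [0, -0.241, 0]
    - [0, -0.295, 0]
    - [0, -0.295, 0]
    - [0, -0.295, 0]
  translation:
    - [-0.01, 0, -0.0008]
    - [-0.0196, 0, -0.0018]
    - [-0.0292, 0, -0.0031]
    - [-0.0386, 0, -0.005]
    - [-0.0461, 0, -0.007]
    - [-0.0461, 0, -0.007]
    - [-0.0461, 0, -0.007]
  grip: [1, 1, 1, 1, 1, 1, 1]

```text
clock: 10.75
tool_pos: [0.572, -0.086, 0.1307]
eef_rot: [0.767, 0.626, 0.107, -0.088]
contact_force: [0.1, -0.7, -2.2]
opening: 0.45
finger_force: 30.0
```

Run:
```python
from h import *
st=np.load('st.npy');L=[.117,.11,.1,.09,.08,.07,.06,.05,.04,.03]
s=r.get_state();print(s['moment'],s['contact_force'],s['q'].round(2))
c=[chord(st,s) for s in L];print([x[2] for x in c]);go([x[:2] for x in c])
for c in('scene','side'):
    cams.snapshot(c);print([(np.round(d['position'],4),round(d['p'],2)) for n in('reel_center','stand') for d in models.place_of(c,n)[:2]])
```

```text
[-0.41256475  0.16274703  0.0028206 ] [ 0.10706765 -0.73691806 -2.23850579] [ 0.29  0.83 -0.13  1.81 -0.37  0.54  0.32]
[(array([0.155, 0.131]), np.float64(0.28)), (array([0.148, 0.129]), np.float64(0.23)), (array([0.138, 0.127]), np.float64(0.17)), (array([0.129, 0.125]), np.float64(0.12)), (array([0.119, 0.123]), np.float64(0.08)), (array([0.109, 0.122]), np.float64(0.05)), (array([0.099, 0.121]), np.float64(0.02)), (array([0.089, 0.12 ]), np.float64(0.01)), (array([0.079, 0.12 ]), np.float64(0.0)), (array([0.069, 0.12 ]), np.float64(0.0))]
turn [[-0.0, -0.001, -0.001], [-0.0, -0.047, -0.001], [-0.0, -0.105, -0.001], [-0.0, -0.156, -0.001], [-0.0, -0.197, -0.001], [-0.0, -0.23, -0.001], [-0.0, -0.254, -0.001], [-0.0, -0.27, -0.001], [-0.0, -0.277, -0.001], [-0.0, -0.277, -0.001]]
tr [[0.0003, -0.0001, -0.0002], [-0.0065, -0.0001, -0.0003], [-0.0163, -0.0001, -0.0007], [-0.0261, -0.0001, -0.0014], [-0.0361, -0.0001, -0.0025], [-0.046, -0.0001, -0.0039], [-0.0558, -0.0001, -0.0057], [-0.0656, -0.0, -0.0079], [-0.0753, -0.0, -0.0104], [-0.0849, -0.0, -0.0131]]
[(array([ 0.5751, -0.0868,  0.1299]), 0.72)]
[(array([ 0.5685, -0.0884,  0.1323]), 0.7), (array([ 0.5399, -0.2397, -0.001 ]), 0.93), (array([0.6689, 0.0504, 0.0044]), 0.5)]
```

Emit:
jog_arm:
  turn:
    - [0, -0.047, 0]
    - [0, -0.105, 0]
    - [0, -0.156, 0]
    - [0, -0.197, 0]
    - [0, -0.23, 0]
    - [0, -0.254, 0]
    - [0, -0.27, 0]
    - [0, -0.277, 0]
    - [0, -0.277, 0]
    - [0, -0.277, 0]
    - [0, -0.277, 0]
  translation:
    - [-0.0065, 0, -0.0003]
    - [-0.0163, 0, -0.0007]
    - [-0.0261, 0, -0.0014]
    - [-0.0361, 0, -0.0025]
    - [-0.046, 0, -0.0039]
    - [-0.0558, 0, -0.0057]
    - [-0.0656, 0, -0.0079]
    - [-0.0753, 0, -0.0104]
    - [-0.0849, 0, -0.0131]
    - [-0.0849, 0, -0.0131]
    - [-0.0849, 0, -0.0131]
  grip: [1, 1, 1, 1, 1, 1, 1, 1, 1, 1, 1]

```text
clock: 12.42
tool_pos: [0.5551, -0.1697, 0.1202]
eef_rot: [0.775, 0.633, -0.0, 0.0]
contact_force: [0.4, -0.6, -2.8]
opening: 0.447
finger_force: 30.0
```

Run:
```python
from h import *
st=np.load('st.npy')
s=r.get_state();print(s['moment'],s['contact_force'],s['q'].round(2));go([chord(st,.03)[:2]])
f=lambda i,k:cv2.resize(i,None,fx=k,fy=k,interpolation=cv2.INTER_CUBIC)
o=np.zeros((600,800,3),np.uint8)
for c,(u0,v0,u1,v1),X,k in (('scene',(180,150,320,290),0,4),('side',(300,240,380,320),562,2.9)):
    im=cams.snapshot(c)[:,:,::-1];cv2.imwrite(f'pics/{c}3.png',im)
    b=f(im[v0:v1,u0:u1],k);o[:b.shape[0],X:X+b.shape[1]]=b
    p=cams.camera_params(c)
    print(c,[((proj(p,W(st,[[.0,-.026*np.sin(a),.12+.026*np.cos(a)],[.007,-.026*np.sin(a),.12+.026*np.cos(a)]]))-[u0,v0])*k+[X,0]).round(0).tolist() for a in np.deg2rad([-12,0,12])])
im=cams.snapshot('wrist')[:,:,::-1];cv2.imwrite('pics/w3.png',im);o[300:510,562:800]=cv2.resize(im,(238,210))
cv2.imwrite('pics/c5.png',o)
```

```text
[-0.07985944  0.09398742 -0.01551161] [ 0.39673261 -0.61273378 -2.84263269] [ 0.14  0.83  0.14  1.82 -0.22  0.5   0.22]
turn [[-0.0, 0.0, -0.001]]
tr [[0.0001, -0.0002, 0.0002]]
scene [[[144.0, 236.0], [154.0, 240.0]], [[136.0, 239.0], [145.0, 243.0]], [[128.0, 244.0], [137.0, 248.0]]]
side [[[671.0, 209.0], [670.0, 202.0]], [[680.0, 208.0], [679.0, 201.0]], [[689.0, 208.0], [688.0, 201.0]]]
```

View pics/c5.png

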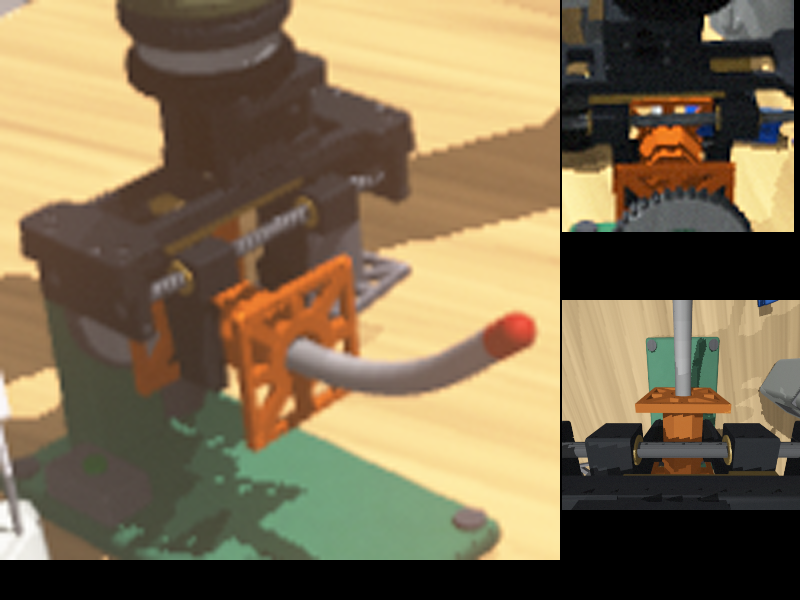

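Run:
```python
from h import *
st=np.load('st.npy')
a=-.288;go([chord(st,.03,roll=a)[:2],chord(st,.0145,roll=a)[:2]])
S=cams.camera_params('scene')
im=cv2.imread('pics/scene0.png');h=cv2.cvtColor(im,cv2.COLOR_BGR2HSV)[200:225,203:228]
m=(h[:,:,1]>130)&(h[:,:,2]>120)&(h[:,:,0]<25);v,u=np.nonzero(m);print(np.c_[u+203,v+200].tolist(),u.mean()+203,v.mean()+200)
```

```text
turn [[-0.288, 0.001, -0.0], [-0.288, 0.001, -0.0]]
tr [[-0.0003, -0.0002, 0.0002], [-0.0158, -0.0002, 0.0002]]
[[212, 210], [213, 210], [214, 210], [212, 211], [213, 211], [214, 211], [215, 211], [213, 212], [214, 212]] 213.33333333333334 210.88888888888889
```

Emit:
jog_arm:
  turn:
    - [-0.1, 0, 0]
    - [-0.2, 0, 0]
    - [-0.27, 0, 0]
    - [-0.27, 0, 0]
    - [-0.27, 0, 0]
    - [-0.27, 0, 0]
    - [-0.27, 0, 0]
  translation:
    - [0, 0, 0]
    - [0, 0, 0]
    - [0, 0, 0]
    - [-0.008, 0, 0]
    - [-0.0158, 0, 0]
    - [-0.0158, 0, 0]
    - [-0.0158, 0, 0]
  grip: [1, 1, 1, 1, 1, 1, 1]

```text
clock: 13.45
tool_pos: [0.5519, -0.185, 0.1202]
eef_rot: [0.768, 0.627, 0.085, 0.104]
contact_force: [0.8, 1.1, -1.9]
opening: 0.45
finger_force: 30.0
```

Run:
```python
from h import *
st=np.load('st.npy')
s=r.get_state();print(s['moment'],s['contact_force'],s['finger_force'])
a=-.27;go([chord(st,x,roll=a)[:2] for x in(.0145,.003)])
```

```text
[0.04606142 0.35879882 0.03188847] [ 0.82454206  1.10526074 -1.90098498] 29.981891680508852
turn [[-0.0, 0.001, -0.001], [-0.0, 0.001, -0.001]]
tr [[0.0003, -0.0001, 0.0002], [-0.0112, -0.0001, 0.0002]]
```

Now advance gently, watching the force along the arm (world y, about +1 N at rest).

Emit:
jog_arm:
  turn:
    - [0, 0, 0]
    - [0, 0, 0]
    - [0, 0, 0]
    - [0, 0, 0]
    - [0, 0, 0]
  translation:
    - [-0.002, 0, 0]
    - [-0.004, 0, 0]
    - [-0.006, 0, 0]
    - [-0.006, 0, 0]
    - [-0.006, 0, 0]
  grip: [1, 1, 1, 1, 1]

```text
clock: 14.08
tool_pos: [0.5507, -0.1911, 0.1202]
eef_rot: [0.767, 0.627, 0.085, 0.105]
contact_force: [-0.5, 0.4, -2.1]
opening: 0.449
finger_force: 30.0
```

Emit:
jog_arm:
  turn:
    - [0, 0, 0]
    - [0, 0, 0]
    - [0, 0, 0]
    - [0, 0, 0]
  translation:
    - [-0.001, 0, 0]
    - [-0.002, 0, 0]
    - [-0.003, 0, 0]
    - [-0.003, 0, 0]
  grip: [1, 1, 1, 1]

```text
clock: 14.58
tool_pos: [0.55, -0.1943, 0.1202]
eef_rot: [0.767, 0.627, 0.085, 0.105]
contact_force: [-0.1, -0.2, -1.0]
opening: 0.448
finger_force: 30.0
```

Emit:
jog_arm:
  turn:
    - [0, 0, 0]
    - [0, 0, 0]
    - [0, 0, 0]
    - [0, 0, 0]
  translation:
    - [-0.0007, 0, 0]
    - [-0.0014, 0, 0]
    - [-0.002, 0, 0]
    - [-0.002, 0, 0]
  grip: [1, 1, 1, 1]

```text
clock: 15.08
tool_pos: [0.5497, -0.1954, 0.1202]
eef_rot: [0.767, 0.627, 0.085, 0.104]
contact_force: [0.1, 1.9, -0.9]
opening: 0.446
finger_force: 30.0
```

Emit:
jog_arm:
  turn:
    - [0, 0, 0]
    - [0, 0, 0]
    - [0, 0, 0]
    - [0, 0, 0]
  translation:
    - [-0.0007, 0, 0]
    - [-0.0014, 0, 0]
    - [-0.002, 0, 0]
    - [-0.002, 0, 0]
  grip: [1, 1, 1, 1]

```text
clock: 15.58
tool_pos: [0.5495, -0.1955, 0.1201]
eef_rot: [0.766, 0.628, 0.086, 0.103]
contact_force: [0.3, 5.8, -0.2]
opening: 0.452
finger_force: 30.0
```

Run:
```python
from h import *
st=np.load('st.npy')
s=r.get_state();print(s['moment'],s['contact_force'],s['finger_force']);go([chord(st,.003,roll=-.27)[:2]])
f=lambda i,k:cv2.resize(i,None,fx=k,fy=k,interpolation=cv2.INTER_CUBIC)
o=np.zeros((420,800,3),np.uint8)
for c,(u0,v0,u1,v1),X,k in (('scene',(190,180,290,280),0,4.2),('side',(295,250,385,350),422,4.2)):
    im=cams.snapshot(c)[:,:,::-1]
    b=f(im[v0:v1,u0:u1],k);o[:b.shape[0],X:X+b.shape[1]]=b
    print([(np.round(d['position'],4),round(d['p'],2)) for n in('reel_center','stand','plate_face','rod_tip') for d in models.place_of(c,n)[:1]])
cv2.imwrite('pics/c6.png',o)
```

```text
[1.05303    0.1563909  0.52152699] [ 0.27759543  5.83879037 -0.21058108] 29.9519182741642
turn [[-0.001, -0.003, 0.002]]
tr [[-0.0004, 0.0001, 0.0002]]
[(array([ 0.5499, -0.1958,  0.1229]), 0.74), (array([ 0.5411, -0.2331, -0.0041]), 0.77), (array([ 0.5404, -0.2392,  0.1238]), 0.94), (array([0.59  , 0.0099, 0.1859]), 0.49)]
[(array([ 0.5452, -0.1953,  0.117 ]), 0.6), (array([ 0.5432, -0.239 , -0.0012]), 0.93), (array([ 0.5409, -0.2391,  0.1219]), 0.66)]
```

View pics/c6.png

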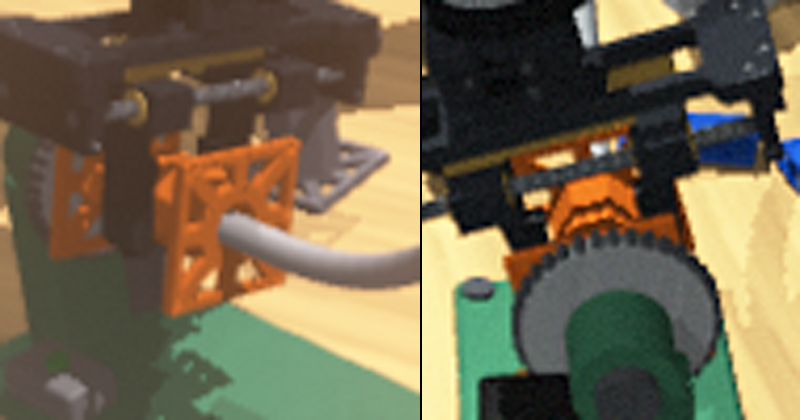

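The reel stopped hard where I expect home to be. I'll check that the pin is in a window by feel: ease off the push, then roll a little each way.

Emit:
jog_arm:
  turn:
    - [0, 0, 0]
    - [0.05, 0, 0]
    - [0.09, 0, 0]
    - [0.12, 0, 0]
    - [0.12, 0, 0]
  translation:
    - [0.0018, 0, 0]
    - [0.0018, 0, 0]
    - [0.0018, 0, 0]
    - [0.0018, 0, 0]
    - [0.0018, 0, 0]
  grip: [1, 1, 1, 1, 1]

```text
clock: 16.7
tool_pos: [0.5508, -0.1958, 0.1203]
eef_rot: [0.772, 0.631, 0.047, 0.059]
contact_force: [1.8, 4.6, -0.9]
opening: 0.449
finger_force: 30.0
```

Run:
```python
from h import *
s=r.get_state();print(s['moment'],s['contact_force']);st=np.load('st.npy');go([chord(st,.003,roll=-.27)[:2]])
```

```text
[ 0.71209391 -0.24079447  0.32393996] [ 1.84923582  4.62347845 -0.94071286]
turn [[-0.118, 0.001, 0.001]]
tr [[-0.0005, -0.0012, 0.0001]]
```

Emit:
jog_arm:
  turn:
    - [0.04, 0, 0]
    - [0.08, 0, 0]
    - [0.12, 0, 0]
    - [0.12, 0, 0]
  translation:
    - [0, 0, 0]
    - [0, 0, 0]
    - [0, 0, 0]
    - [0, 0, 0]
  grip: [1, 1, 1, 1]

```text
clock: 17.2
tool_pos: [0.5486, -0.195, 0.1196]
eef_rot: [0.775, 0.632, 0.009, 0.01]
contact_force: [-1.5, 5.5, 0.9]
opening: 0.451
finger_force: 30.0
```

Run:
```python
from h import *
s=r.get_state();print(s['moment'],s['contact_force']);st=np.load('st.npy');go([chord(st,.003,roll=-.27)[:2]])
```

```text
[ 0.92203599  0.32934918 -0.00810788] [-1.47062151  5.45185276  0.90574761]
turn [[-0.243, -0.001, -0.001]]
tr [[-0.0007, 0.0011, -0.0004]]
```

Emit:
jog_arm:
  turn:
    - [-0.06, 0, 0]
    - [-0.12, 0, 0]
    - [-0.18, 0, 0]
    - [-0.18, 0, 0]
    - [-0.18, 0, 0]
  translation:
    - [0, 0, 0]
    - [0, 0, 0]
    - [0, 0, 0]
    - [0, 0, 0]
    - [0, 0, 0]
  grip: [1, 1, 1, 1, 1]

```text
clock: 17.82
tool_pos: [0.5485, -0.1952, 0.1199]
eef_rot: [0.77, 0.629, 0.066, 0.08]
contact_force: [-1.9, 6.0, 0.2]
opening: 0.449
finger_force: 30.0
```

Run:
```python
from h import *
s=r.get_state();print(s['moment'],s['contact_force']);st=np.load('st.npy');go([chord(st,.003,roll=-.2)[:2]])
P,T,_=chord(st,.003,roll=-.2);go([(P+[0,0,-.003],T)])
```

```text
[1.0848767  0.53833201 0.30516847] [-1.9367559   5.96462869  0.2431827 ]
turn [[0.007, -0.001, -0.001]]
tr [[-0.0006, 0.0012, 0.0001]]
turn [[0.007, -0.001, -0.001]]
tr [[-0.0006, 0.0006, 0.0031]]
```

Run:
```python
from h import *
st=np.load('st.npy');s=r.get_state()
for c in('scene','side'):
    for n in ('reel_center','plate_face','rod_tip','stand'):
        A=[]
        for i in range(5):
            if i%2==0: cams.snapshot(c)
            A+=[d['position'] for d in models.place_of(c,n)[:1]]
        A=np.array(A)
        if len(A):
            d=np.median(A,0);q=d[:2]-st[:2];u=[np.cos(st[2]),np.sin(st[2])]
            print(c,n,d.round(4),A.std(0).round(4),'stand-x',round(float(q@u),4),'y',round(float(-q[0]*u[1]+q[1]*u[0]),4))
q=s['tool_pos'][:2]-st[:2];print('tcp stand-x',q@u,'y',-q[0]*u[1]+q[1]*u[0],r.get_state()['clock'])
```

```text
scene reel_center [ 0.5518 -0.1949  0.1218] [0.0009 0.0013 0.0023] stand-x 0.0445 y -0.002
scene plate_face [ 0.5442 -0.2407  0.1236] [0.0012 0.001  0.0009] stand-x -0.0019 y -0.0037
scene rod_tip [0.5893 0.0069 0.1844] [0.0376 0.0209 0.0918] stand-x 0.2498 y 0.0014
scene stand [ 0.5423 -0.2342 -0.0021] [0.0026 0.0007 0.0008] stand-x 0.0041 y -0.0005
side reel_center [ 0.5462 -0.1964  0.1192] [0.0002 0.0017 0.0018] stand-x 0.0419 y 0.0032
side plate_face [ 0.5457 -0.2378  0.1206] [0.0015 0.0006 0.0008] stand-x 0.0013 y -0.0045
side stand [ 0.5418 -0.2374 -0.0008] [0.0009 0.0019 0.0013] stand-x 0.0009 y -0.0006
tcp stand-x 0.043586442002084315 y 0.0012133421502825356 21.025
```

Emit:
jog_arm:
  turn:
    - [0, 0, 0]
    - [0, 0, 0]
    - [0, 0, 0]
    - [0, 0, 0]
    - [0, 0, 0]
    - [0, 0, 0]
    - [0, 0, 0]
    - [0, 0, 0]
  translation:
    - [0, 0.0003, 0.0015]
    - [0, 0.0006, 0.003]
    - [0, 0.0006, 0.003]
    - [0, 0.0006, 0.003]
    - [0, 0.0006, 0.003]
    - [0, 0.0006, 0.003]
    - [0, 0.0006, 0.003]
    - [0, 0.0006, 0.003]
  grip: [1, 1, 1, 0.4, 0.2, 0, 0, 0]

```text
clock: 22.02
tool_pos: [0.5508, -0.1967, 0.1174]
eef_rot: [0.77, 0.629, 0.066, 0.082]
contact_force: [-0.5, 0.1, -0.2]
opening: 0.984
finger_force: 0.0
```

Run:
```python
from h import *
s=r.get_state();print(s['opening'],s['finger_force'],s['contact_force'],s['q'].round(2))
f=lambda i,k:cv2.resize(i,None,fx=k,fy=k,interpolation=cv2.INTER_CUBIC)
for c in('scene','side'):
    cams.snapshot(c)
    for n in ('reel_center','stand'):print(c,n,np.median([d['position'] for i in range(3) for d in models.place_of(c,n)[:1]],0).round(4))
```

```text
0.9837066258547112 0.0 [-0.51209083  0.12234725 -0.17445994] [ 0.15  0.81  0.21  2.01 -0.93  0.21  0.98]
scene reel_center [ 0.5536 -0.1955  0.1155]
scene stand [ 0.5422 -0.2334 -0.0011]
side reel_center [ 0.5508 -0.1968  0.1141]
side stand [ 0.5401 -0.2382 -0.0012]
```

Released, and the reel hangs at about z = 0.115. I'll retract along the tool axis.

Emit:
jog_arm:
  turn:
    - [0, 0, 0]
    - [0, 0, 0]
    - [0, 0, 0]
    - [0, 0, 0]
    - [0, 0, 0]
    - [0, 0, 0]
    - [0, 0, 0]
  translation:
    - [0, 0, -0.015]
    - [0, 0, -0.035]
    - [0, 0, -0.065]
    - [0, 0, -0.1]
    - [0, 0, -0.14]
    - [0, 0, -0.17]
    - [0, 0, -0.17]
  grip: [0, 0, 0, 0, 0, 0, 0]

```text
clock: 23.6
tool_pos: [0.5168, -0.1897, 0.2856]
eef_rot: [0.77, 0.629, 0.067, 0.083]
contact_force: [0.2, 1.0, -0.8]
opening: 1.002
finger_force: 0.0
```

Run:
```python
from h import *
f=lambda i,k:cv2.resize(i,None,fx=k,fy=k,interpolation=cv2.INTER_CUBIC)
o=np.zeros((440,800,3),np.uint8)
for c,(u0,v0,u1,v1),X,k in (('scene',(190,190,290,295),0,4.1),('side',(295,255,385,360),415,4.1)):
    im=cams.snapshot(c)[:,:,::-1];b=f(im[v0:v1,u0:u1],k);o[:b.shape[0],X:X+b.shape[1]]=b
    for n in ('reel_center','stand'):print(c,n,np.median([d['position'] for i in range(3) for d in models.place_of(c,n)[:1]],0).round(4))
cv2.imwrite('pics/c7.png',o);print(r.get_state()['clock'])
```

```text
scene reel_center [ 0.5526 -0.195   0.1171]
scene stand [ 0.538  -0.2323 -0.0064]
side reel_center [ 0.5505 -0.1985  0.1149]
side stand [ 5.408e-01 -2.387e-01 -2.000e-04]
24.3
```

View pics/c7.png

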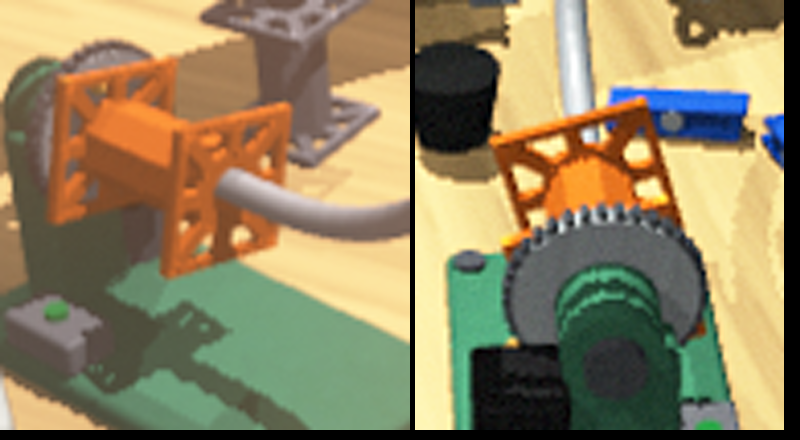

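The last picture shows the reel's left flange flat against the gear plate (crop about (65,140)), still rolled about 14° and level on the rod. The winder has not moved, so I'm handing in.

```bash
python3 -c "
from plant import r
print(r.finish_job())"
```

```text
the job is handed in; nothing more can be done
None
```

I handed the job in at about 24 s. The reel was let go and hung level on the arm, flush against the drive plate as far as the pictures and contact force could show. I inferred that the pin is in a window from how deep the reel seated, as the pin itself was out of sight. The winder had not measurably moved and I saw no sign of a bystander being touched, but the hand-in returned no verdict.

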